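Tare the bench scale with the tray that fits its pan

ROBOT

A 6-joint arm with a two-finger parallel gripper is mounted at the origin on the work surface. World frame = base frame: x ahead of the robot, y to its left, z up, the work surface at z = 0. Lengths are in m, angles in rad, forces in N, time in s.
With the tool pointing down it reaches from about 0.25 to 0.725 m from the base axis. Payload 9.7 kg.
Tool frame: the origin (TCP) lies midway between the tips of the shut fingers; the grasp point (between the pads) lies 19 mm behind it (ctrl.hold_point_z is the distance from the TCP to the grasp point, in m); x points along the fingers, y is the direction in which the jaws open and shut, and the axes are right-handed (so a half turn about x gives the same grasp; the last joint's range is limited). The gripper opens to 85 mm and grips with 20 to 120 N. Pads are 22 mm wide; open, the fingers measure 114 mm over their backs; the gripper's body (76 mm by 85 mm) begins 54 mm behind the grasp point. The pads swing forward as they close: fully open they stand 13 mm farther back than shut.
Start: joints at [-1.292, 0.087, 0.176, 1.66, 0, 1.571], TCP at [0.151, -0.529, 0.231] pointing down, gripper open.
Joint ranges: [-3.13, 3.13], [-0.85, 1.81], [-1.15, 1.24], [-2.2, 2.28], [-1.44, 1.52], [-3.14, 3.14]. Speed limits (rad/s): [2.22, 2.22, 2.57, 3.14, 3.14, 3.14].

INTERFACE

Orientations are given as [roll, pitch, yaw] about the fixed x, y, z axes, in that order (R = Rz(yaw) Ry(pitch) Rx(roll)).
In Python, from station import ctrl gives the robot as it stands.
- The arm moves only by the shell command python3 -m crank 'ROWS' [OPENING] [FORCE]. ROWS is JSON, a list of rows, each a list of 6 numbers: the shift along the tool's x, y, z in cm, then the turn, a rotation vector about the tool's x, y, z in rad. In form: [[x, y, z, ax, ay, az], ...]. A call has 1 to 20 rows; each row shifts and turns the commanded pose from where the row before left it, along the tool's axes as they then stand; what a row does not reach is not made up. A row lasts 1/10 s, in which the tool goes at most 50 mm and 8.59 degrees, less where a joint would pass 70% of its speed; a pose out of reach is approached as far as the arm can. A call is refused whole if a number of a shift passes 5 or a number of a turn 0.15, either way. A call with a gripper value outside its range is refused whole. OPENING is the opening, from 0 (shut) to 1 (fully open), set as the call begins (- or left out, the last holds). The fingers move at their own pace and stop on an object; FORCE is the grip in N (left out, the last holds). Time passes only in rows, so rows that do not move let the fingers close. It gives the time, the measured TCP pose, the force and the opening at its end, in the units of the state.
- ctrl.sense(): the state, without advancing time (a new reading comes with each control period).
- ctrl.grab_frame(name): name is "scene" or "side" or "wrist"; returns a dict with "frame" (480x640x3 uint8, blue, green, red), "K" (3x3 intrinsics, pixels), "R" (3x3) and "t" (3): a world point X has camera coordinates R X + t. Camera axes: x right, y down, z forward; pixel columns grow to the right and rows downward; lengths in m; the calibration is good to about 2 mm. The wrist camera is an equidistant fisheye: a pixel r from the principal point sees the ray r / f radians off the axis. A picture is of the moment at which its call begins. There is no depth.
- ctrl.finish_job(): hands the job in, once; it reports no verdict.
The state is a dict: "time": time; "q": joint angles; "joint_vel": joint speeds; "effort": joint torques, N m; "ee_pos": TCP position; "orientation": TCP orientation; "force": force on the tool from outside, world axes, zero at the start; "wrist_torque": the same for the moment, N m; "opening": opening from 0.0 (shut) to 1.0 (fully open).
Only numpy, scipy, OpenCV 4.12 (cv2) and the standard library are available. Lean on these libraries where they do the work, as an engineer would, in place of code of your own. Each camera call takes 0.05 s, during which the arm holds its last target. There are 200 camera calls.

TASK

Of the three black part trays, pick the one whose length matches the scale's pan and set it down gently in the pan, flat on the pan's floor between the end stops. Once it rests there released and the needle has settled, turn the tare dial by its grip bar until the zero mark is under the needle's tip. Leave the other two trays and the bottle where they are.

Things in the scene. Friction and masses are not known exactly. Their poses are not given: they have to be found in the camera images.
- tray_short: Black open-topped part tray with small cells, 96 mm long (its x axis), 60 mm wide (y), 45 mm high, walls 4 mm; origin at the centre of its underside, z up. About 0.1 kg. Bystander.
- tray_middle: The same kind of tray, 120 mm long (its x axis), 60 mm wide (y), 45 mm high, walls 4 mm; origin at the centre of its underside, z up. About 0.08 to 0.17 kg. It is the one that fits the pan: 4 mm of play at each end and each side. It can be gripped across its 60 mm width. Either way round is good.
- tray_long: The same kind of tray, 144 mm long (its x axis), 60 mm wide (y), 45 mm high, walls 4 mm; origin at the centre of its underside, z up. About 0.14 kg. Too long for the pan. Bystander.
- pan: Bare steel pan of the grey bench scale. Its floor is 128 mm (its x axis) by 68 mm (y) between outward-flared rims: end stops about 8 mm high, side rims about 5 mm high. Origin at the centre of the pan's floor, z up, 70 mm above the table when empty. The pan is sprung and sinks 4 to 10 mm under the tray (14 mm at most).
- tare (a joint): Turning angle of the white tare dial (124 mm across, its face 57 mm above the table), rad, growing clockwise seen from above; the dial stays where it is left; range -1.2 to 2.2. The dial's centre lies 155 mm from the pan's centre, towards the pan's -y.
- needle (a joint): Angle of the scale's thin dark needle over the dial, rad, growing clockwise seen from above with the load on the pan (0 when empty, about 0.4 to 0.85 with the right tray). The needle cannot be touched. The reading is zero when joint tare equals joint needle.
- tare_grip (a point): Point on the dial's axis, 81.5 mm above the table, in the grip bar at the dial's centre: a grey upright bar 44 mm long along this point's x axis (which points from the dial's centre to the zero mark), 14 mm thick along y, its top 11 mm above this point and the dial's face 24 mm below it. z is up; turns with the dial.
- needle_tip (a point): Tip of the needle, 48 mm from the dial's axis, 3 mm above the dial's face.
- zero_mark (a point): Point on the dial's zero mark, 48 mm from the dial's axis, turning with the dial. The zero mark is the one broad black bar (20 mm long radially, 8 mm wide) on the dial; the other marks are thin.
- bottle: White plastic bottle, 50 mm across, 120 mm high, standing; origin at the centre of its underside. Bystander.

How it is judged:
On the way, in this order (a step that is already met when the one before it is completed fails the run):
1. the fitting tray lies flat in the pan, released and still (z of tray_middle in the frame of pan between -0.003 and 0.003 m and x of tray_middle in the frame of pan between -0.007 and 0.007 m and y of tray_middle in the frame of pan between -0.007 and 0.007 m and angle between the x axis of tray_middle and the x axis of pan, either way round below 0.1 rad and angle between tray_middle's own z axis and vertical below 0.05 rad and contact force between tray_middle and the fingers below 0.1 N and linear speed of tray_middle below 0.02 m/s), for 0.3 s.
2. with the tray in the pan, the zero mark is turned under the needle's tip (z of tray_middle in the frame of pan between -0.003 and 0.003 m and x of tray_middle in the frame of pan between -0.007 and 0.007 m and y of tray_middle in the frame of pan between -0.007 and 0.007 m and angle between the x axis of tray_middle and the x axis of pan, either way round below 0.1 rad and angle between tray_middle's own z axis and vertical below 0.05 rad and horizontal distance between needle_tip and zero_mark below 0.004 m), for 0.3 s.
At the end, for the whole second after the job is handed in: The 120 mm tray lies flat on the pan's floor between the end stops (within 3 mm in height and 7 mm in plan of the pan's centre, within 0.1 rad of its direction), released and still, and the needle's tip is within 4 mm (half the zero mark's width) of the middle of the zero mark, the dial at rest (all of step 2 and contact force between tray_middle and the fingers below 0.1 N and linear speed of tray_middle below 0.02 m/s and velocity of joint tare between -0.05 and 0.05 rad/s); the robot touches nothing.
It fails at once if the tray is dropped on the pan (it falls out of the fingers at over 0.6 m/s, a drop of about 20 mm or more) (horizontal distance between tray_middle and pan below 0.08 m and contact force between tray_middle and the fingers below 0.1 N and linear speed of tray_middle above 0.6 m/s).
It fails at once if another tray is moved by more than 30 mm (distance of any of tray_short, tray_long from where it was at the start of the episode above 0.03 m).
It fails at once if the bottle is moved by more than 30 mm (distance of bottle from where it was at the start of the episode above 0.03 m).
It fails at once if the pan is struck or pressed with more than 20 N (contact force between pan and anything else above 20 N).
It also fails if it takes over 48 s, if anything falls off the work surface, if the arm or the gripper's body presses on something with over 40 N, if the wrist force passes 120 N, or if a joint passes its speed limit or range.

## Working session

There is one attempt and no reset: what is moved stays moved. The work goes in short steps, Python scripts to look and compute and a shell command to move; the robot and the scene stay as the last step left them, time stands still between calls to the robot, and variables do not carry over. Pictures are saved under pics/ and viewed, about 8 in all and at most 12, crops included, and the job is handed in when it is done.

```bash
mkdir -p pics; cat > h.py <<'E'
import numpy as np,cv2,pickle
from station import ctrl
def snap(n,fn):
    f=ctrl.grab_frame(n); cv2.imwrite(f'pics/{fn}.png',f['frame']); pickle.dump(f,open(f'pics/{fn}.pkl','wb')); return f
def load(fn): return pickle.load(open(f'pics/{fn}.pkl','rb'))
def ray(f,u,v,fish=False):
    K=np.array(f['K']);x=(u-K[0,2])/K[0,0];y=(v-K[1,2])/K[1,1]
    if fish:
        r=np.hypot(x,y);d=np.array([x/r*np.sin(r),y/r*np.sin(r),np.cos(r)])
    else: d=np.array([x,y,1])
    R=np.array(f['R']);return -R.T@np.array(f['t']),R.T@d
def atz(f,u,v,z,fish=False):
    c,d=ray(f,u,v,fish);return c+d*(z-c[2])/d[2]
def proj(f,X):
    p=np.array(f['R'])@np.array(X)+np.array(f['t']);p=np.array(f['K'])@p;return p[:2]/p[2]
E
python3 - <<'E'
from h import *
for n in("scene","side"):
    f=snap(n,n+"0"); print(n,ray(f,320,240))
print(ctrl.sense())
E
```

```text
scene (array([0.90632326, 0.40499361, 0.88269967]), array([-0.37208566, -0.4228495 , -0.82665976]))
side (array([ 0.32306717, -0.8844789 ,  0.60829505]), array([ 0.23516284,  0.82207935, -0.51870813]))
{'time': 0.1, 'q': array([-1.29197125e+00,  8.74150015e-02,  1.75225400e-01,  1.65980485e+00,
        1.37804509e-05,  1.57080080e+00]), 'joint_vel': array([ 0.00020782, -0.00104842,  0.00161293, -0.00058292,  0.00055411,
       -0.00028934]), 'effort': array([ 6.09710933e-04, -5.21562803e+01,  4.65652907e+01,  1.61680032e-02,
       -2.02528128e-05, -1.17851141e-05]), 'ee_pos': array([ 0.15132242, -0.52856265,  0.23065468]), 'orientation': array([-1.58229305,  1.56959813,  1.83812019]), 'force': array([-0.11677007, -1.64560064,  0.15358429]), 'wrist_torque': array([0.02032661, 0.00077282, 0.04259606]), 'opening': 0.9996562262748079}
```

View pics/scene0.png

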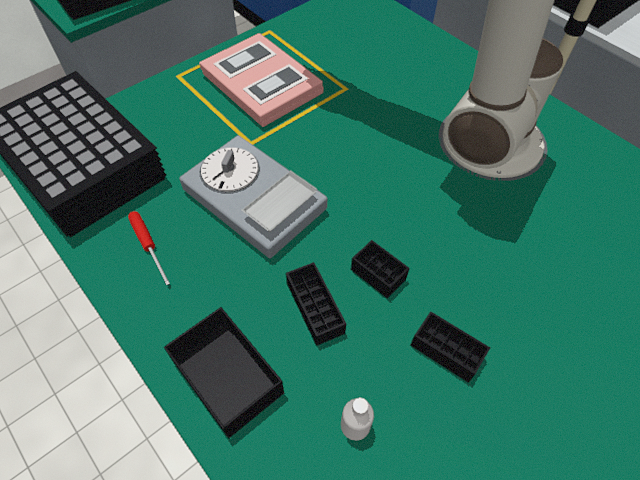

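View pics/side0.png

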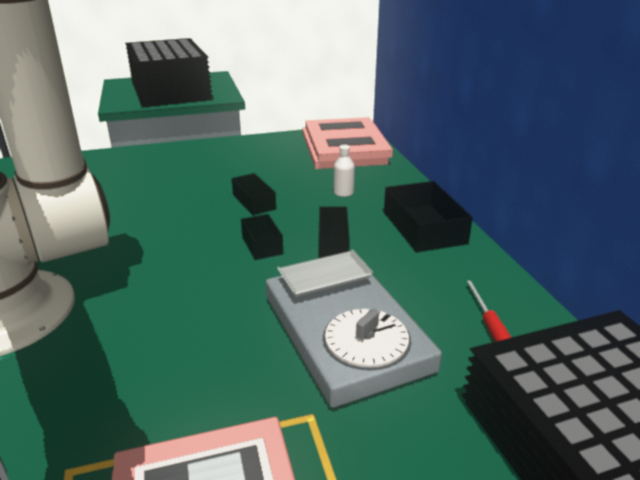

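Scene: three trays near (316,303), (380,268) and (450,347), the scale's pan at (286,205), its dial at (229,169) and the bottle at (357,418). I'll enlarge the trays and the scale.

```bash
python3 - <<'E'
from h import *
im=load('scene0')['frame']
a=np.clip(im[230:385,280:500].astype(float)*2.0,0,255).astype(np.uint8)
cv2.imwrite('pics/c1.png',cv2.resize(a,None,fx=3.6,fy=3.6,interpolation=cv2.INTER_CUBIC))
a=im[135:260,175:335]
cv2.imwrite('pics/c2.png',cv2.resize(a,None,fx=4.8,fy=4.8,interpolation=cv2.INTER_CUBIC)[:600])
E
```

```text
(no output)
```

View pics/c1.png

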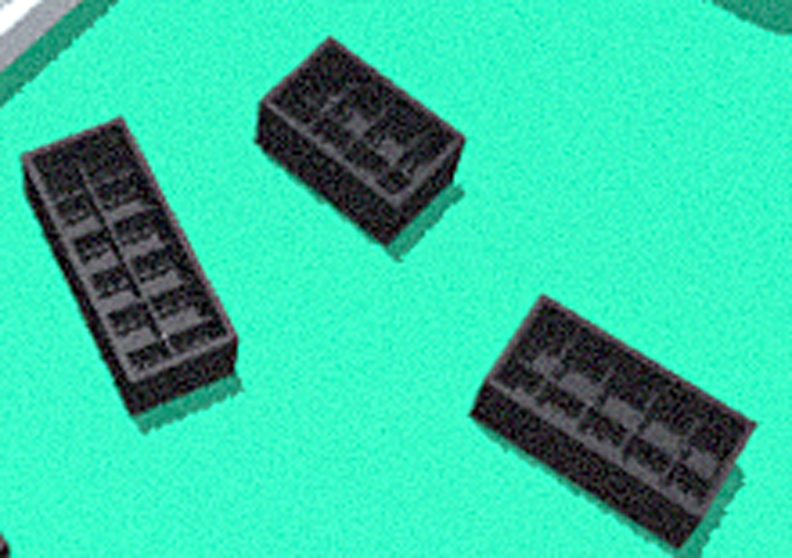

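View pics/c2.png

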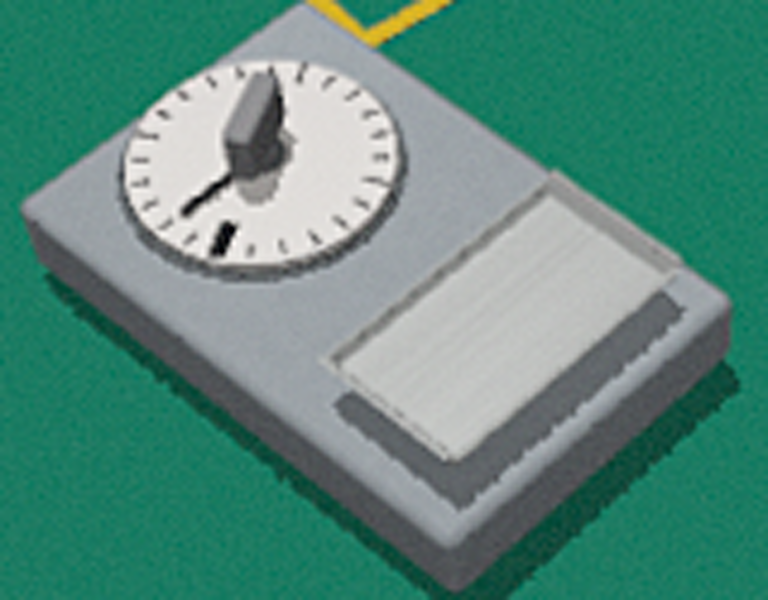

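Crop 1 gives the top-rim corners: the lower right tray's are (543,296), (487,378), (698,512) and (755,425). Crop 2 gives the pan corners (555,172), (683,265), (450,460) and (325,360), the needle tip at (185,213), and the zero mark at (224,238).

```bash
python3 - <<'E'
from h import *
f=load('scene0')
def quad(n,c,s,o,z):
    P=np.array([atz(f,o[0]+x/s,o[1]+y/s,z)[:2] for x,y in c])
    e=np.roll(P,-1,0)-P
    print(n,'c',P.mean(0).round(4),'len',np.linalg.norm(e,axis=1).round(4),'ang',np.arctan2(e[:,1],e[:,0]).round(3)); return P.mean(0)
o=(280,230)
quad('mid',[(543,296),(487,378),(698,512),(755,425)],3.6,o,.045)
quad('short',[(330,38),(260,102),(402,203),(464,138)],3.6,o,.045)
quad('long',[(23,157),(123,118),(237,338),(133,382)],3.6,o,.045)
o=(175,135)
p=quad('pan',[(555,172),(683,265),(450,460),(325,360)],4.8,o,.077)
# dial rim
im=f['frame'][135:260,175:335]; 
m=((im.min(2)>185)&(np.arange(im.shape[1])[None]<90)).astype(np.uint8)
n,l,s,c=cv2.connectedComponentsWithStats(m);k=1+s[1:,4].argmax()
ct=max(cv2.findContours((l==k).astype(np.uint8),0,1)[0],key=len)
h=cv2.convexHull(ct)[:,0]
W=np.array([atz(f,u+175,v+135,.057)[:2] for u,v in h])
(cx,cy),r=cv2.minEnclosingCircle((W*1000).astype(np.float32));d=np.array([cx,cy])/1000
print('dial',d,r,np.linalg.norm(p-d),np.arctan2(*(p-d)[::-1]))
for nm,q,z in(('tip',(185,213),.06),('zero',(224,238),.057)):
    w=atz(f,175+q[0]/4.8,135+q[1]/4.8,z)[:2]-d;print(nm,np.linalg.norm(w),np.arctan2(w[1],w[0]))
c,dd=ray(f,360,406);print('bottle~',atz(f,360,406,.12))
E
```

```text
mid c [0.4925 0.2926] len [0.056  0.1153 0.0563 0.1175] ang [ 0.228  1.802 -2.953 -1.337]
short c [0.4742 0.0945] len [0.0586 0.0956 0.0542 0.0941] ang [ 0.099  1.722 -3.017 -1.466]
long c [0.6211 0.0701] len [0.0588 0.142  0.0575 0.1419] ang [ 2.868  1.283 -0.277 -1.849]
pan c [ 0.5408 -0.1349] len [0.0777 0.1402 0.0753 0.1406] ang [ 1.682  0.12  -1.455 -3.004]
dial [ 0.56213129 -0.29227054] 62.555118560791016 0.15883449437806005 1.705793181065292
tip 0.04648670579221718 0.1997287384292486
zero 0.049676175807596805 0.6525935788164678
bottle~ [0.71366584 0.28269    0.12      ]
```

```bash
cat >> h.py <<'E'
from scipy.spatial.transform import Rotation as Ro
def cur():
    s=ctrl.sense();return np.array(s['ee_pos']),Ro.from_euler('xyz',s['orientation']).as_matrix()
def need(p,jaw,R=None,c=None):
    c0,R0=cur();c=c0 if c is None else np.array(c);R=R0 if R is None else R
    yaw=np.arctan2(R[1,1],R[0,1])
    print('pos',c.round(4),'toolx',R[:,0].round(3),'jaw yaw',round(yaw,3))
    print('shift cm (tool):',(R.T@(np.array(p)-c)*100).round(2),'turn ax for jaw:',[round(-(((jaw+k*np.pi-yaw+np.pi)%(2*np.pi))-np.pi),3) for k in(0,1)])
E
python3 - <<'E'
from h import *
need([.50,-.08,.23],.235)
need([.49,.29,.22],.235,c=[.50,-.08,.23])
E
```

```text
pos [ 0.1513 -0.5286  0.2307] toolx [-0.     0.001 -1.   ] jaw yaw -1.292
shift cm (tool): [  0.11 -33.53 -45.87] turn ax for jaw: [np.float64(-1.527), np.float64(1.615)]
pos [ 0.5  -0.08  0.23] toolx [-0.     0.001 -1.   ] jaw yaw -1.292
shift cm (tool): [  1.04 -35.85  -9.22] turn ax for jaw: [np.float64(-1.527), np.float64(1.615)]
```

```bash
python3 -m crank '[[0,-2.4,-3.28,0,0,0],[0,-2.4,-3.28,0,0,0],[0,-2.4,-3.28,0,0,0],[0,-2.4,-3.28,0,0,0],[0,-2.4,-3.28,0,0,0],[0,-2.4,-3.28,0,0,0],[0,-2.4,-3.28,0,0,0],[0,-2.4,-3.28,0,0,0],[0,-2.4,-3.28,0,0,0],[0,-2.4,-3.28,0,0,0],[0,-2.4,-3.28,0,0,0],[0,-2.4,-3.28,0,0,0],[0,-2.4,-3.28,0,0,0],[0,-2.4,-3.28,0,0,0]]' 1
python3 -m crank '[[0,-3.6,-0.92,0,0,0],[0,-3.6,-0.92,0,0,0],[0,-3.6,-0.92,0,0,0],[0,-3.6,-0.92,0,0,0],[0,-3.6,-0.92,0,0,0],[0,-3.6,-0.92,0,0,0],[0,-3.6,-0.92,0,0,0],[0,-3.6,-0.92,0,0,0],[0,-3.6,-0.92,0,0,0],[0,-3.6,-0.92,0,0,0]]'
python3 -m crank '[[0,0,0,-0.139,0,0],[0,0,0,-0.139,0,0],[0,0,0,-0.139,0,0],[0,0,0,-0.139,0,0],[0,0,0,-0.139,0,0],[0,0,0,-0.139,0,0],[0,0,0,-0.139,0,0],[0,0,0,-0.139,0,0],[0,0,0,-0.139,0,0],[0,0,0,-0.139,0,0],[0,0,0,-0.139,0,0],[0,0,0,0,0,0],[0,0,0,0,0,0]]'
python3 - <<'E'
from h import *
f=snap('wrist','w1');c,d=ray(f,320,240.01,True);print(c,d,f['K'])
cv2.imwrite('pics/w1b.png',np.clip(f['frame']*1.8,0,255).astype(np.uint8))
need([.4925,.2926,.011],.235)
E
```

```text
time: 1.5
ee_pos: [0.5011, -0.0778, 0.231]
orientation: [-0.135, 1.571, -2.998]
force: [0.4, -1.9, -0.1]
opening: 1.005
time: 2.5
ee_pos: [0.5084, 0.2246, 0.2343]
orientation: [-1.553, 1.516, 1.977]
force: [-0.5, -0.5, 0.2]
opening: 1.002
time: 3.8
ee_pos: [0.5081, 0.2239, 0.2343]
orientation: [-3.081, 1.516, 1.973]
force: [-0.1, -0.2, 0.1]
opening: 0.998
[0.48676363 0.28376206 0.38166915] [ 0.08715415 -0.20638521 -0.9745816 ] [[371.64829954   0.         313.65865602]
 [  0.         371.64829954 242.04188081]
 [  0.           0.           1.        ]]
pos [0.5081 0.2239 0.2343] toolx [-0.021  0.05  -0.999] jaw yaw 0.343
shift cm (tool): [22.67  0.92 -5.78] turn ax for jaw: [np.float64(0.108), np.float64(-3.034)]
```

View pics/w1b.png

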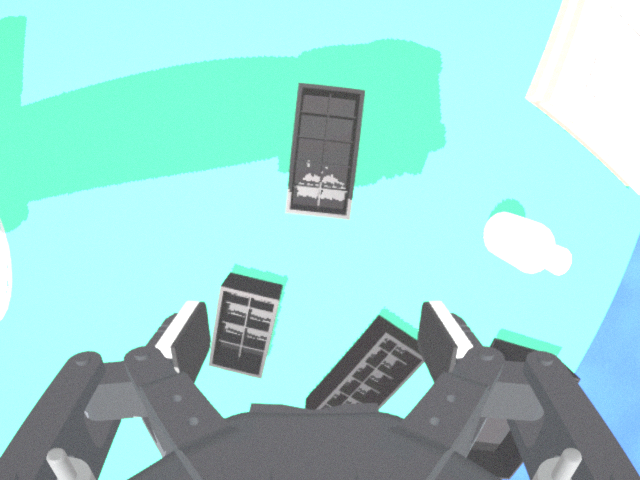

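The wrist view shows the middle tray with top corners about (299,85), (364,90), (351,218) and (286,213), standing alone. The arm stopped short with a slight tilt, so I'll re-measure and correct.

```bash
python3 - <<'E'
from h import *
f=load('w1')
P=np.array([atz(f,u,v,.045,True)[:2] for u,v in[(299,85),(364,90),(351,218),(286,213)]])
e=np.roll(P,-1,0)-P
print('c',P.mean(0).round(4),np.linalg.norm(e,axis=1).round(4),np.arctan2(e[:,1],e[:,0]).round(3))
c,R=cur();print(ctrl.sense()['q'])
# target rotation: jaw at 0.235, x down
def tgt(j): 
    x=np.array([0,0,-1.]);y=np.array([np.cos(j),np.sin(j),0]);return np.c_[x,y,np.cross(x,y)]
print('rotvec tool',Ro.from_matrix(R.T@tgt(.235)).as_rotvec().round(3))
E
```

```text
c [0.4936 0.2911] [0.0586 0.1183 0.0599 0.1178] [ 0.274 -1.321 -2.876  1.809]
[0.3871685  0.10092382 0.19606197 1.66679706 0.05429775 1.6154996 ]
rotvec tool [ 0.107 -0.054  0.006]
```

```bash
python3 -m crank '[[0,0,0,0.098,-0.054,0.006],[0,0,0,0,0,0],[0,0,0,0,0,0]]'
python3 - <<'E'
from h import *
need([.493,.292,.12],.245)
E
```

```text
time: 4.15
ee_pos: [0.5078, 0.2242, 0.2344]
orientation: [2.915, 1.57, 1.594]
force: [0.0, 0.1, -0.4]
opening: 1.0
pos [0.5078 0.2242 0.2344] toolx [-0.     0.001 -1.   ] jaw yaw 0.25
shift cm (tool): [11.44  0.25 -6.93] turn ax for jaw: [np.float64(0.005), np.float64(-3.137)]
```

```bash
python3 -m crank '[[2,0.05,-1.4,0,0,0],[2,0.05,-1.4,0,0,0],[2,0.05,-1.4,0,0,0],[2,0.05,-1.4,0,0,0],[2,0.05,-1.33,0.005,0,0],[1.44,0,0,0,0,0],[0,0,0,0,0,0],[0,0,0,0,0,0]]'
python3 - <<'E'
from h import *
need([.493,.292,.011],.245)
E
```

```text
time: 4.95
ee_pos: [0.4935, 0.291, 0.1205]
orientation: [1.706, 1.57, 0.379]
force: [-0.2, 0.1, 0.7]
opening: 1.003
pos [0.4935 0.291  0.1205] toolx [ 0.  0. -1.] jaw yaw 0.243
shift cm (tool): [10.95 -0.03 -0.11] turn ax for jaw: [np.float64(-0.002), np.float64(3.14)]
```

```bash
python3 -m crank '[[2,0,-0.1,0,0,0],[2,0,0,0,0,0],[2,0,0,0,0,0],[2,0,0,0,0,0],[1.5,0,0,0,0,0],[1,0,0,0,0,0],[0.45,0,0,0,0,0],[0,0,0,0,0,0],[0,0,0,0,0,0]]'
python3 -m crank '[[0,0,0,0,0,0],[0,0,0,0,0,0],[0,0,0,0,0,0],[0,0,0,0,0,0],[0,0,0,0,0,0],[0,0,0,0,0,0],[0,0,0,0,0,0],[0,0,0,0,0,0],[0,0,0,0,0,0],[0,0,0,0,0,0]]' 0 35
python3 -m crank '[[-1,0,0,0,0,0],[-2,0,0,0,0,0],[-3,0,0,0,0,0],[-3,0,0,0,0,0],[-3,0,0,0,0,0],[-3,0,0,0,0,0],[-3,0,0,0,0,0],[0,0,0,0,0,0],[0,0,0,0,0,0]]'
python3 - <<'E'
from h import *
f=snap('wrist','w2');cv2.imwrite('pics/w2b.png',np.clip(f['frame']*1.8,0,255).astype(np.uint8))
need([.5408,-.1349,.19],1.70)
E
```

```text
time: 5.85
ee_pos: [0.4935, 0.2928, 0.0113]
orientation: [1.696, 1.569, 0.368]
force: [-0.4, 0.2, -0.5]
opening: 0.996
time: 6.85
ee_pos: [0.4935, 0.2928, 0.0113]
orientation: [1.73, 1.569, 0.403]
force: [-1.5, -0.5, 6.2]
opening: 0.693
time: 7.75
ee_pos: [0.4932, 0.2926, 0.1909]
orientation: [1.656, 1.569, 0.329]
force: [0.4, -0.6, -1.5]
opening: 0.699
pos [0.4928 0.2924 0.1898] toolx [-0. -0. -1.] jaw yaw 0.243
shift cm (tool): [ 0.   -5.64 42.63] turn ax for jaw: [np.float64(-1.457), np.float64(1.685)]
```

View pics/w2b.png

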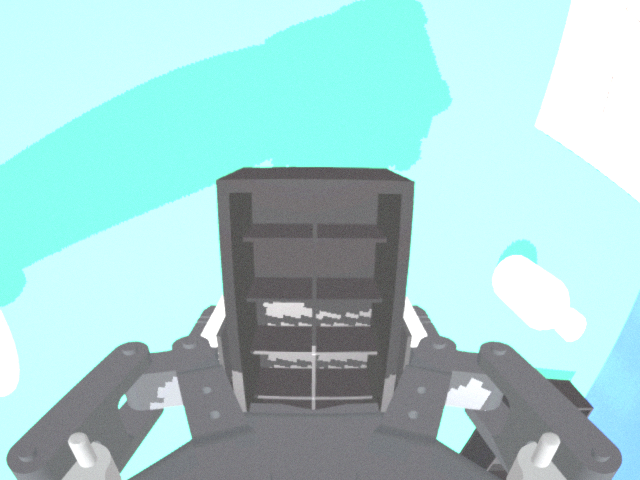

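The tray is held square, its far top corners at (219,182) and (413,182). Next I'll move to the base side of the pan, so that the wrist camera sees the pan beyond the tray.

```bash
python3 - <<'E'
from h import *
f=load('w2');c,R=cur()
a=atz(f,219,182,.2235,True);b=atz(f,413,182,.2235,True);m=(a+b)/2
print(np.linalg.norm(a-b),R.T@(m-c),R.T@(a-c),R.T@(b-c))
need([.36,-.115,.22],-1.44)
E
```

```text
0.059523934318645604 [-0.03368253  0.00051209 -0.0580431 ] [-0.03367204 -0.02924987 -0.05803494] [-0.03369302  0.03027406 -0.05805126]
pos [0.4928 0.2924 0.1898] toolx [-0. -0. -1.] jaw yaw 0.243
shift cm (tool): [ -2.99 -22.71  36.34] turn ax for jaw: [np.float64(1.683), np.float64(-1.458)]
```

```bash
python3 -m crank '[[-0.3,-1,1.6,0,0,0],[-0.3,-2,3.2,0,0,0],[-0.3,-2,3.2,0,0,0],[-0.3,-2,3.2,0,0,0],[-0.3,-2,3.2,0,0,0],[-0.3,-2,3.2,0,0,0],[-0.3,-2,3.2,0,0,0],[-0.3,-2,3.2,0,0,0],[-0.3,-2,3.2,0,0,0],[-0.3,-2,3.2,0,0,0],[0,-2,3.2,0,0,0],[0,-1.7,2.7,0,0,0],[0,0,0,0,0,0]]'
python3 -m crank '[[0,0,0,0.14,0,0],[0,0,0,0.14,0,0],[0,0,0,0.14,0,0],[0,0,0,0.14,0,0],[0,0,0,0.14,0,0],[0,0,0,0.14,0,0],[0,0,0,0.14,0,0],[0,0,0,0.14,0,0],[0,0,0,0.14,0,0],[0,0,0,0.14,0,0],[0,0,0,0.14,0,0],[0,0,0,0.14,0,0],[0,0,0,0,0,0],[0,0,0,0,0,0]]'
python3 - <<'E'
from h import *
f=snap('wrist','w3');print(f['frame'].max());cv2.imwrite('pics/w3c.png',cv2.resize(f['frame'][0:300,120:520],None,fx=2,fy=2,interpolation=cv2.INTER_CUBIC))
need([.5408,-.1349,.19],-1.44)
E
```

```text
time: 9.1
ee_pos: [0.3586, -0.1169, 0.2191]
orientation: [-1.741, 1.569, -3.072]
force: [-0.1, 0.4, -1.5]
opening: 0.696
time: 10.5
ee_pos: [0.36, -0.1141, 0.2196]
orientation: [-0.665, 1.57, 2.615]
force: [0.6, 0.2, -0.9]
opening: 0.696
245
pos [ 0.36   -0.1142  0.2198] toolx [-0.001  0.    -1.   ] jaw yaw -1.432
shift cm (tool): [  2.97   4.55 -17.62] turn ax for jaw: [np.float64(0.008), np.float64(-3.134)]
```

View pics/w3c.png

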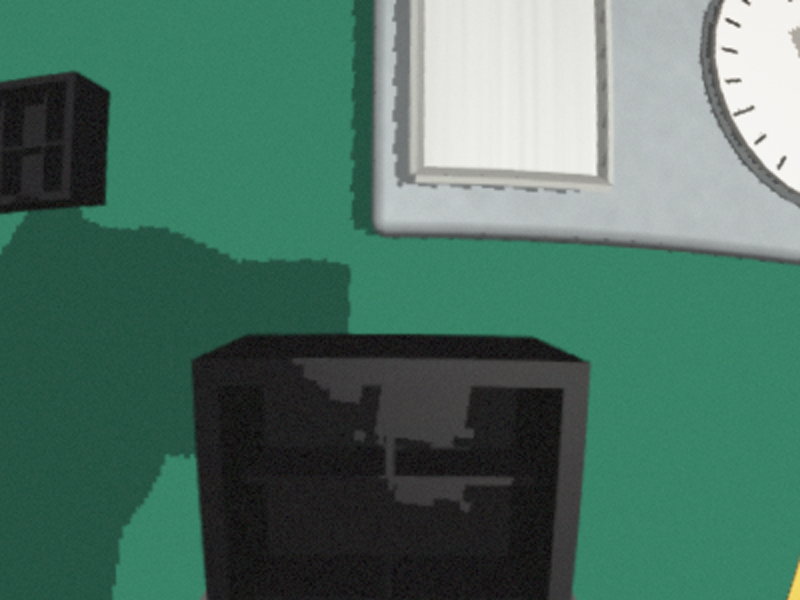

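The near end of the pan is in view, with its floor corners at crop (424,168) and (600,178) and its side edges running up to about (425,2) and (596,2).

```bash
python3 - <<'E'
from h import *
f=load('w3')
g=lambda x,y,z=.07:atz(f,120+x/2,y/2,z,True)[:2]
a,b,a2,b2=g(424,168),g(600,178),g(425,2),g(596,2)
print(a,b,np.linalg.norm(a-b))
for p,q in((a,a2),(b,b2)): print(np.arctan2(*(q-p)[::-1]))
e=(a-b);th=np.arctan2(e[1],e[0])-np.pi/2;print('end edge->x dir',th)
for t in (.12,th,.135):
  print(t,(a+b)/2+.064*np.array([np.cos(t),np.sin(t)]))
E
```

```text
[ 0.47303918 -0.11288985] [ 0.48196361 -0.1825791 ] 0.07025836512179719
0.12933473556243524
0.14068631044954266
end edge->x dir 0.12736711215765006
0.12 [ 0.54104115 -0.1400729 ]
0.12736711215765006 [ 0.54098298 -0.139605  ]
0.135 [ 0.54091908 -0.1391207 ]
```

```bash
python3 - <<'E'
from h import *
need([.543,-.138,.108],-1.44)
E
```

```text
pos [ 0.36   -0.1142  0.2198] toolx [-0.001  0.    -1.   ] jaw yaw -1.432
shift cm (tool): [ 11.17   4.89 -17.8 ] turn ax for jaw: [np.float64(0.008), np.float64(-3.134)]
```

```bash
python3 -m crank '[[0,0.49,-1.78,0.008,0,0],[0,0.81,-2.95,0,0,0],[0,0.81,-2.95,0,0,0],[1,0.81,-2.95,0,0,0],[2,0.81,-2.95,0,0,0],[2,0.65,-2.36,0,0,0],[2,0.46,-1.72,0,0,0],[2,0,0,0,0,0],[1.5,0,0,0,0,0],[0.65,0,0,0,0,0],[0,0,0,0,0,0],[0,0,0,0,0,0],[0,0,0,0,0,0]]'
python3 - <<'E'
from h import *
need([.543,-.138,.108],-1.44)
A=snap('scene','s2')['frame'];B=snap('side','d2')['frame']
a=cv2.resize(A[130:260,210:340],(520,520),interpolation=cv2.INTER_CUBIC)[:, :]
b=cv2.resize(B[200:320,250:400],(650,520),interpolation=cv2.INTER_CUBIC)
h=np.hstack([cv2.resize(a,(360,360)),cv2.resize(b,(440,352))[:360] if 0 else cv2.copyMakeBorder(cv2.resize(b,(440,352)),0,8,0,0,0)])
cv2.imwrite('pics/p2.png',h)
E
```

```text
time: 11.85
ee_pos: [0.542, -0.1402, 0.1103]
orientation: [2.798, 1.568, -0.218]
force: [0.0, 0.9, -1.8]
opening: 0.701
pos [ 0.542  -0.1402  0.1103] toolx [ 0.002 -0.001 -1.   ] jaw yaw -1.444
shift cm (tool): [ 0.23 -0.21 -0.13] turn ax for jaw: [np.float64(-0.004), np.float64(3.137)]
```

View pics/p2.png

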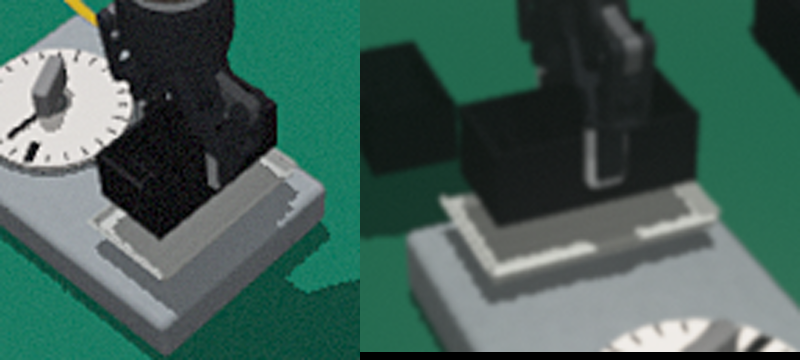

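The tray hangs over the pan, roughly centred in both views. I'll compare its bottom corners with the pan's rim corners within each camera.

```bash
python3 - <<'E'
from h import *
S,D=load('s2'),load('d2')
s=lambda x,y,z:atz(S,210+x/2.769,130+y/2.769,z)[:2]
d=lambda x,y,z:atz(D,250+(x-360)/2.933,200+y/2.933,z)[:2]
t=.13;X=np.array([np.cos(t),np.sin(t)]);Y=np.array([-X[1],X[0]])
c=np.array([.542,-.1402])-.002*X
L=lambda p:(np.array([(p-c)@X,(p-c)@Y])*1000).round(1)
print('rel to FK tray centre, mm (expect +-60,+-30)')
print('scene tray front,left',L(s(160,238,.099)),L(s(103,195,.099)))
print('scene pan front,left,right',[L(s(x,y,.077)) for x,y in((165,277),(90,218),(297,170))])
print('side tray',L(d(500,225,.099)),L(d(697,185,.099)))
print('side pan',[L(d(x,y,.077)) for x,y in((495,276),(718,214),(443,197))])
E
```

```text
rel to FK tray centre, mm (expect +-60,+-30)
scene tray front,left [58.3 28.8] [ 58.6 -28.8]
scene pan front,left,right [array([69.7, 42.8]), array([ 69.2, -34.9]), array([-65.6,  46.5])]
side tray [-55.1 -28.4] [ 61.  -35.9]
side pan [array([-63.9, -42.5]), array([ 74.3, -38.2]), array([-64. ,  40.4])]
```

```bash
python3 -m crank '[[0,-0.25,-0.2,-0.004,-0.002,0],[0,0,0,0,0,0],[0.6,0,0,0,0,0],[0.6,0,0,0,0,0],[0.5,0,0,0,0,0],[0.3,0,0,0,0,0],[0,0,0,0,0,0],[0,0,0,0,0,0],[0,0,0,0,0,0]]'
python3 - <<'E'
from h import *
need([.5445,-.1375,.0753],-1.44)
A=snap('scene','s3')['frame'];B=snap('side','d3')['frame']
a=cv2.resize(A[150:240,220:320],(440,396),interpolation=cv2.INTER_CUBIC)
b=cv2.resize(B[220:310,265:385],(528,396),interpolation=cv2.INTER_CUBIC)
cv2.imwrite('pics/p3.png',np.clip(np.hstack([a,b])[:,:].astype(float)*1.4,0,255).astype(np.uint8)) 
im=cv2.imread('pics/p3.png');cv2.imwrite('pics/p3.png',cv2.resize(im,(800,327)))
E
```

```text
time: 12.85
ee_pos: [0.5433, -0.1374, 0.0892]
orientation: [0.158, 1.57, -2.854]
force: [-0.0, 0.1, -0.5]
opening: 0.697
pos [ 0.5433 -0.1374  0.0892] toolx [-0.001 -0.    -1.   ] jaw yaw -1.441
shift cm (tool): [ 1.39  0.02 -0.12] turn ax for jaw: [np.float64(-0.001), np.float64(3.141)]
```

View pics/p3.png

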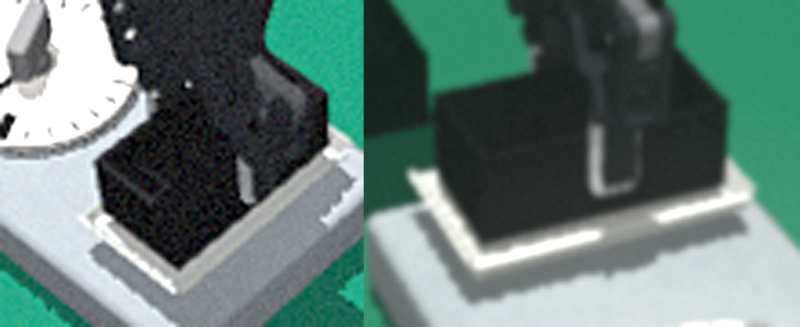

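Both views show the tray just above the floor and centred within the rims. Lowering on.

```bash
python3 -m crank '[[0.3,0,-0.05,0,0,0],[0.3,0,0,0,0,0],[0.2,0,0,0,0,0],[0.2,0,0,0,0,0],[0.2,0,0,0,0,0],[0.2,0,0,0,0,0],[0,0,0,0,0,0],[0,0,0,0,0,0],[0,0,0,0,0,0]]'
python3 - <<'E'
from h import *
s=ctrl.sense();print(s['force'],s['ee_pos'])
B=snap('side','d4')['frame'];A=snap('scene','s4')['frame']
a=cv2.resize(A[135:235,200:310],(400,364),interpolation=cv2.INTER_CUBIC)
b=cv2.resize(B[225:325,280:390],(400,364),interpolation=cv2.INTER_CUBIC)
cv2.imwrite('pics/p4.png',np.clip(np.hstack([a,b])*1.3,0,255).astype(np.uint8))
E
```

```text
time: 13.85
ee_pos: [0.5437, -0.1373, 0.0751]
orientation: [0.087, 1.569, -2.924]
force: [-0.9, 0.2, -0.0]
opening: 0.695
[-0.86436216  0.24351384 -0.04290245] [ 0.54366374 -0.13734912  0.07508128]
```

View pics/p4.png

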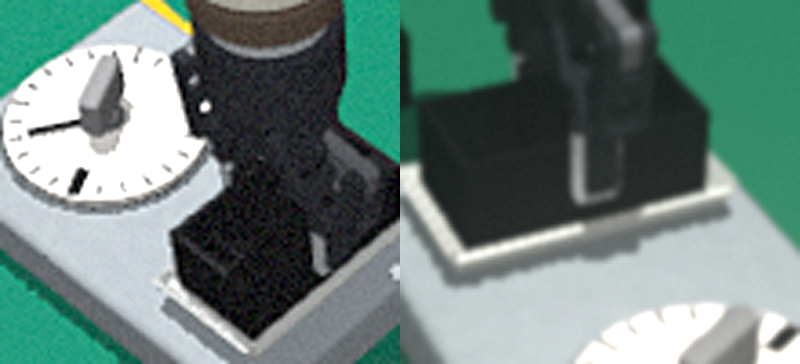

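The needle has swung clockwise, so the pan carries the load and the tray sits inside the rims. Releasing now.

```bash
python3 -m crank '[[0,0,0,0,0,0],[0,0,0,0,0,0],[0,0,0,0,0,0],[0,0,0,0,0,0],[0,0,0,0,0,0],[0,0,0,0,0,0],[0,0,0,0,0,0]]' 0.95
python3 -m crank '[[-1,0,0,0,0,0],[-2,0,0,0,0,0],[-3,0,0,0,0,0],[-3,0,0,0,0,0],[-3,0,0,0,0,0],[0,0,0,0,0,0],[0,0,4,0,0,0],[0,0,4,0,0,0],[0,0,4,0,0,0],[0,0,0,0,0,0],[0,0,0,0,0,0],[0,0,0,0,0,0],[0,0,0,0,0,0]]'
python3 - <<'E'
from h import *
need([.5621,-.2923,.2],0)
f=snap('wrist','w5');B=snap('side','d5')['frame'];A=snap('scene','s5')['frame']
a=cv2.resize(A[135:235,200:310],(400,364),interpolation=cv2.INTER_CUBIC)
b=cv2.resize(f['frame'][:240,220:580],(400,267))
b=cv2.resize(f['frame'][0:270,280:580],(400,360));b=cv2.copyMakeBorder(b,0,4,0,0,0)
cv2.imwrite('pics/p5.png',np.hstack([a,b]))
E
```

```text
time: 14.65
ee_pos: [0.5437, -0.1373, 0.075]
orientation: [0.048, 1.569, -2.964]
force: [-0.2, 0.6, 0.2]
opening: 0.952
time: 15.95
ee_pos: [0.4255, -0.1528, 0.1949]
orientation: [-0.093, 1.569, -3.104]
force: [-0.0, -0.2, 0.3]
opening: 0.949
pos [ 0.4255 -0.1528  0.1949] toolx [-0.002 -0.    -1.   ] jaw yaw -1.44
shift cm (tool): [ -0.53  15.62 -11.72] turn ax for jaw: [np.float64(-1.44), np.float64(1.702)]
```

View pics/p5.png

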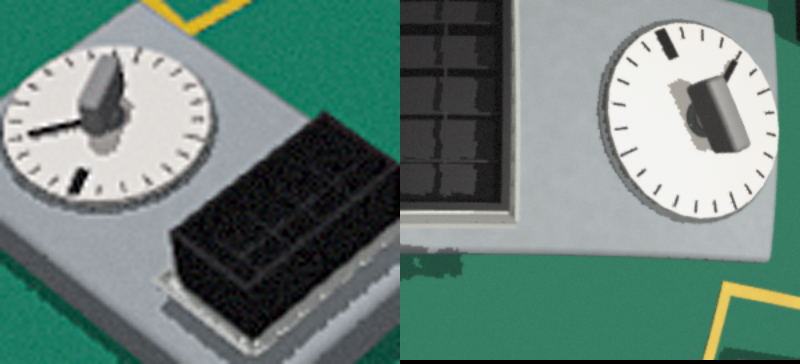

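The tray lies in the pan, released. In the wrist half the zero mark is at about (667,44) and the needle tip at about (736,55). In the scene half they are at (79,181) and (30,133).

```bash
cat > dial.py <<'E'
from h import *
def rect(f,fish,d,S=4000,h=.075,z=.057):
    n=int(2*h*S); g=np.arange(n)/S-h
    xx,yy=np.meshgrid(d[0]+g,d[1]-g)   # col=+x,row=-y
    P=np.stack([xx,yy,np.full_like(xx,z)],-1)@np.array(f['R']).T+np.array(f['t'])
    K=np.array(f['K'])
    if fish:
        r=np.hypot(P[...,0],P[...,1]);t=np.arctan2(r,P[...,2]);a=P[...,0]/r*t;b=P[...,1]/r*t
    else: a,b=P[...,0]/P[...,2],P[...,1]/P[...,2]
    return cv2.remap(f['frame'],(a*K[0,0]+K[0,2]).astype(np.float32),(b*K[1,1]+K[1,2]).astype(np.float32),cv2.INTER_LINEAR)
def centre(f,fish,d):
    m=(rect(f,fish,d).min(2)>165).astype(np.uint8)
    n,l,s,c=cv2.connectedComponentsWithStats(m);k=1+s[1:,4].argmax()
    hh=cv2.convexHull(np.argwhere(l==k)[:,::-1].astype(np.int32))
    (x,y),w,a=cv2.fitEllipse(hh)
    return np.array([d[0]+x/4000-.075,d[1]-(y/4000-.075)]),np.array(w)/8
def profile(f,fish,d,z,r0,r1):
    im=cv2.cvtColor(rect(f,fish,d,z=z),cv2.COLOR_BGR2GRAY)
    th=np.arange(-np.pi,np.pi,.01);rr=np.arange(r0,r1,.0005)
    X=(.075+rr[:,None]*np.cos(th))*4000;Y=(.075-rr[:,None]*np.sin(th))*4000
    return th,cv2.remap(im,X.astype(np.float32),Y.astype(np.float32),1).mean(0)
E
python3 - <<'E'
from dial import *
for n,fish in(('w5',True),('s5',False),('d5',False)):
    f=load(n);d,w=centre(f,fish,np.array([.5621,-.2923]));print(n,d.round(4),w)
    for nm,z,a,b in(('mark',.057,.040,.052),('needle',.060,.034,.044)):
        th,p=profile(f,fish,d,z,a,b);m=p<np.median(p)-45
        idx=np.flatnonzero(m);gs=np.split(idx,np.flatnonzero(np.diff(idx)>2)+1)
        print(' ',nm,[(round(th[g].mean(),3),len(g),int(p[g].min())) for g in gs if len(g)])
f=load('w5');g=lambda x,y,z:atz(f,280+(x-400)*.75,y*.75,z,True)[:2]
d=centre(f,True,np.array([.5621,-.2923]))[0]
for q in((667,44,.057),(736,55,.06)):
    v=g(*q)-d;print(np.hypot(*v),np.arctan2(v[1],v[0]))
E
```

```text
w5 [ 0.5411 -0.2872] [ 84.74901581 105.89981079]
  mark [(np.float64(-0.157), 22, 109), (np.float64(1.838), 1, 144), (np.float64(2.318), 1, 148), (np.float64(2.548), 5, 145), (np.float64(2.663), 4, 147)]
  needle [(np.float64(-2.897), 4, 151), (np.float64(-2.507), 4, 156), (np.float64(-0.441), 169, 59), (np.float64(2.163), 2, 161), (np.float64(2.553), 4, 148), (np.float64(2.968), 5, 154)]
s5 [ 0.5611 -0.2926] [61.97276688 64.1264267 ]
  mark [(np.float64(-2.202), 37, 104), (np.float64(-0.442), 17, 89), (np.float64(0.608), 19, 38)]
  needle [(np.float64(-2.222), 49, 76), (np.float64(-0.367), 22, 33)]
d5 [ 0.5653 -0.2906] [62.27214813 65.68586731]
  mark [(np.float64(-0.322), 17, 127), (np.float64(0.623), 20, 78), (np.float64(1.053), 52, 95)]
  needle [(np.float64(-0.412), 23, 79), (np.float64(0.943), 92, 90)]
0.0669067362340186 0.3535306879761035
0.07445455814216108 -0.34266356157695765
```

```bash
python3 -m crank '[[0,0,0,-0.121,0,0],[0,0,0,-0.121,0,0],[0,0,0,-0.121,0,0],[0,0,0,-0.121,0,0],[0,0,0,0,0,0],[0,0,0,0,0,0]]' 0.6
python3 - <<'E'
from h import *
need([.5625,-.2915,.125],-.956)
E
```

```text
time: 16.7
ee_pos: [0.425, -0.1528, 0.195]
orientation: [-0.521, 1.569, -3.052]
force: [-0.0, -0.0, 0.1]
opening: 0.603
pos [ 0.425  -0.1528  0.195 ] toolx [-0.002 -0.    -1.   ] jaw yaw -0.96
shift cm (tool): [ 6.98 19.25 -3.31] turn ax for jaw: [np.float64(-0.004), np.float64(3.138)]
```

```bash
python3 -m crank '[[0,2,-0.35,0,0,0],[0,3.5,-0.6,0,0,0],[0,3.5,-0.6,0,0,0],[0,3.5,-0.6,0,0,0],[0,3.5,-0.6,0,0,0],[0,3.25,-0.56,0,0,0],[2,0,0,0,0,0],[3,0,0,0,0,0],[2,0,0,0,0,0],[0,0,0,0,0,0],[0,0,0,0,0,0],[0,0,0,0,0,0]]'
python3 - <<'E'
from h import *
need([.5625,-.2915,.066],-.956)
f=snap('wrist','w6')
c,R=cur()
a=f['frame'][120:480,120:520];cv2.imwrite('pics/p6.png',cv2.resize(np.clip(a*1.2,0,255).astype(np.uint8),None,fx=1.6,fy=1.6))
E
```

```text
time: 17.9
ee_pos: [0.5633, -0.2914, 0.1267]
orientation: [1.292, 1.569, -1.237]
force: [0.5, 0.3, -0.5]
opening: 0.602
pos [ 0.5633 -0.2914  0.1267] toolx [ 0.    -0.001 -1.   ] jaw yaw -0.957
shift cm (tool): [ 6.07 -0.05  0.07] turn ax for jaw: [np.float64(-0.001), np.float64(3.14)]
```

View pics/p6.png

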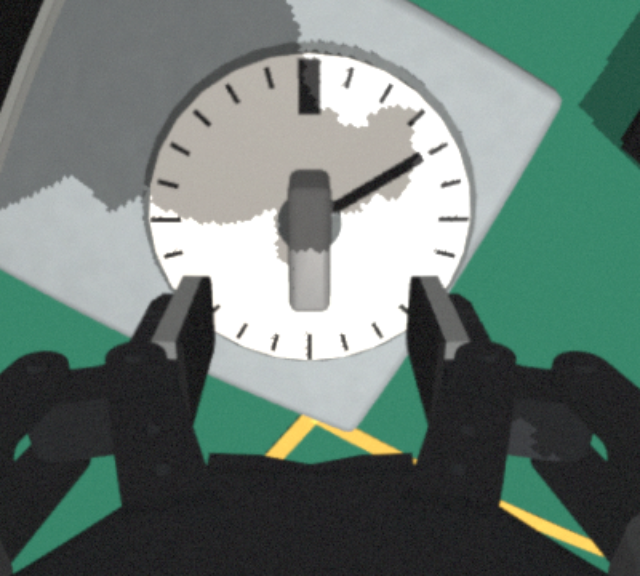

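The bar lies midway between the fingers (x≈309, finger midpoint ≈310). The zero mark is at (309,86), the needle tip at (420,158), and the dial spans x 149–472 and y 53–359.

```bash
python3 - <<'E'
from h import *
f=load('w6');c,R=cur()
g=lambda x,y,z:atz(f,120+x/1.6,120+y/1.6,z,True)[:2]
E=np.array([g(*p,.057) for p in((149,206),(472,206),(310,53),(310,359))])
d=np.array([E[:2].mean(0),E[2:].mean(0)]);print(E,d)
D=(R.T[1:,:2]@(d-c[:2]).T).T;print('in tool yz',D)
# true centre: combine: solve circle through 4 pts
A=np.c_[2*E,np.ones(4)];s=np.linalg.lstsq(A,(E**2).sum(1),rcond=None)[0];o=s[:2];print('centre',o,'r',np.sqrt(s[2]+o@o))
a=[]
for q in((309,86,.057),(420,158,.06)):
    v=g(*q)-o;a.append(np.arctan2(v[1],v[0]));print(np.hypot(*v),a[-1])
print('turn cw',a[0]-a[1]);
E
```

```text
[[ 0.53084673 -0.23843253]
 [ 0.60245852 -0.34036133]
 [ 0.61320693 -0.25636628]
 [ 0.51160806 -0.32783054]] [[ 0.56665263 -0.28939693]
 [ 0.56240749 -0.29209841]]
in tool yz [[ 2.11607708e-04 -3.85755135e-03]
 [-2.37941067e-05  1.16875387e-03]]
centre [ 0.56255275 -0.29227823] r 0.062297527178442794
0.05018539933399059 0.6247541541006288
0.046971007203602394 -0.41059798506066125
turn cw 1.03535213916129
```

```bash
python3 -m crank '[[2,0,0.1,0,0,0],[2,0,0,0,0,0],[1.4,0,0,0,0,0],[0.6,0,0,0,0,0],[0,0,0,0,0,0],[0,0,0,0,0,0]]'
python3 -m crank '[[0,0,0,0,0,0],[0,0,0,0,0,0],[0,0,0,0,0,0],[0,0,0,0,0,0],[0,0,0,0,0,0],[0,0,0,0,0,0],[0,0,0,0,0,0],[0,0,0,0,0,0],[0,0,0,0,0,0]]' 0 25
```

```text
time: 18.55
ee_pos: [0.5622, -0.2919, 0.066]
orientation: [0.46, 1.57, -2.068]
force: [-0.5, -0.4, 0.3]
opening: 0.598
time: 19.45
ee_pos: [0.5621, -0.2919, 0.0657]
orientation: [0.302, 1.57, -2.225]
force: [0.1, -0.5, 6.1]
opening: 0.157
```

```bash
python3 -m crank '[[0,0,0,0.05,0,0],[0,0,0,0.1,0,0],[0,0,0,0.1,0,0],[0,0,0,0.1,0,0],[0,0,0,0.1,0,0],[0,0,0,0.1,0,0],[0,0,0,0.1,0,0],[0,0,0,0.1,0,0],[0,0,0,0.1,0,0],[0,0,0,0.1,0,0],[0,0,0,0.05,0,0],[0,0,0,0.01,0,0],[0,0,0,0,0,0],[0,0,0,0,0,0],[0,0,0,0,0,0]]'
python3 - <<'E'
from dial import *
need([.5622,-.292,.066],0);print(ctrl.sense()['q'])
for n,fish,nm in(('w7',True,'wrist'),('s7',False,'scene'),('d7',False,'side')):
    f=snap(nm,n)
    d=np.array([.5626,-.2923]) if fish else centre(f,fish,np.array([.5621,-.2923]))[0]
    print(n,d)
    for k,z,a,b in(('mark outer',.057,.048,.055),('mark',.057,.040,.052),('needle',.060,.034,.0375)):
        th,p=profile(f,fish,d,z,a,b);m=(p<np.median(p)-45)&(th>-1.2)&(th<.7)
        idx=np.flatnonzero(m);gs=np.split(idx,np.flatnonzero(np.diff(idx)>2)+1)
        print(' ',k,[(round(th[g].mean(),3),len(g),int(p[g].min())) for g in gs if len(g)])
E
```

```text
time: 20.95
ee_pos: [0.562, -0.2907, 0.0657]
orientation: [-0.574, 1.569, 2.173]
force: [-1.5, 6.4, 8.4]
opening: 0.164
pos [ 0.562  -0.2907  0.0657] toolx [-0.001  0.001 -1.   ] jaw yaw -1.966
shift cm (tool): [-0.03  0.11 -0.07] turn ax for jaw: [np.float64(-1.966), np.float64(1.176)]
[-4.77689700e-01  2.84161553e-01  8.29969692e-02  1.37110690e+00
  7.89244868e-04  3.05896225e+00]
w7 [ 0.5626 -0.2923]
  mark outer [(np.float64(-0.382), 15, 50), (np.float64(0.678), 1, 95)]
  mark [(np.float64(-0.377), 16, 40)]
  needle [(np.float64(-0.377), 10, 46)]
s7 [ 0.59034716 -0.31217135]
  mark outer [(np.float64(-0.977), 44, 87)]
  mark [(np.float64(-1.057), 28, 89)]
  needle [(np.float64(0.258), 3, 105)]
d7 [ 0.56258152 -0.29563543]
  mark outer [(np.float64(-0.267), 20, 60), (np.float64(0.623), 16, 126)]
  mark [(np.float64(-0.232), 25, 64), (np.float64(0.603), 20, 120)]
  needle [(np.float64(-0.252), 17, 80), (np.float64(0.543), 32, 104)]
```

```bash
python3 -m crank '[[0,0,0,0,0,0],[0,0,0,0,0,0],[0,0,0,0,0,0],[0,0,0,0,0,0],[0,0,0,0,0,0]]' 0.6
python3 -m crank '[[-1,0,0,0,0,0],[-2,0,0,0,0,0],[-3,0,0,0,0,0],[-3,0,0,0,0,0],[-3,0,0,0,0,0],[0,0,2,0,0,0],[0,0,4,0,0,0],[0,0,4,0,0,0],[0,0,0,0,0,0],[0,0,0,0,0,0],[0,0,0,0,0,0]]'
python3 - <<'E'
from dial import *
need([.5622,-.292,.066],0);print(ctrl.sense()['force'])
for n,fish,nm in(('w8',True,'wrist'),('s8',False,'scene'),('d8',False,'side')):
    f=snap(nm,n)
    d=np.array([.5626,-.2923]) if fish else centre(f,fish,np.array([.5621,-.2923]))[0]
    print(n,d)
    for k,z,a,b in(('mark outer',.057,.0515,.056),('needle',.060,.031,.0365)):
        th,p=profile(f,fish,d,z,a,b);m=(p<np.median(p)-45)&(th>-1.2)&(th<.7)
        idx=np.flatnonzero(m);gs=np.split(idx,np.flatnonzero(np.diff(idx)>2)+1)
        print(' ',k,[(round(th[g].mean(),3),len(g),int(p[g].min())) for g in gs if len(g)])
# tray vs pan: dark blob bounding in pan frame at rim height (scene), before/after shift
A=load('s5')['frame'];B=load('s8')['frame'];print('pan region diff',np.abs(A[170:230,240:310].astype(int)-B[170:230,240:310]).mean())
a=cv2.resize(B[135:235,200:310],(400,364));b=cv2.resize(load('w8')['frame'],(400,300));b=cv2.copyMakeBorder(b,0,64,0,0,0)
cv2.imwrite('pics/p8.png',np.hstack([a,b]))
E
```

```text
time: 21.6
ee_pos: [0.5618, -0.2918, 0.0648]
orientation: [0.547, 1.569, -2.99]
force: [0.5, 0.2, 0.4]
opening: 0.603
time: 22.7
ee_pos: [0.4705, -0.2535, 0.1858]
orientation: [1.739, 1.57, -1.798]
force: [-0.1, -0.0, -0.1]
opening: 0.599
pos [ 0.4705 -0.2535  0.1858] toolx [-0.    -0.001 -1.   ] jaw yaw -1.967
shift cm (tool): [11.98  0.   -9.94] turn ax for jaw: [np.float64(-1.967), np.float64(1.175)]
[-0.05535748 -0.03314253 -0.14474676]
w8 [ 0.5626 -0.2923]
  mark outer [(np.float64(-1.172), 5, 83), (np.float64(-0.907), 4, 102), (np.float64(-0.642), 5, 93), (np.float64(-0.377), 16, 49), (np.float64(-0.117), 4, 95), (np.float64(0.143), 4, 101), (np.float64(0.403), 4, 109), (np.float64(0.663), 4, 106)]
  needle [(np.float64(-0.377), 16, 53)]
s8 [ 0.55704449 -0.29799044]
  mark outer [(np.float64(-1.062), 5, 156), (np.float64(-0.777), 4, 161), (np.float64(-0.532), 5, 154), (np.float64(-0.272), 17, 11)]
  needle [(np.float64(-0.167), 28, 48)]
d8 [ 0.56521908 -0.2905067 ]
  mark outer [(np.float64(-1.172), 3, 175), (np.float64(-0.387), 18, 60), (np.float64(0.658), 3, 174)]
  needle [(np.float64(-0.417), 26, 82), (np.float64(0.558), 29, 113)]
pan region diff 9.032777777777778
```

The viewing budget is used up, so the remaining checks are numeric: the needle's angle in several rings, and whether the tray stayed put.

```bash
python3 - <<'E'
from dial import *
for n,fish,d in(('w8',True,[.5626,-.2923]),('s8',False,[.5611,-.2926]),('d8',False,[.5653,-.2906])):
    f=load(n)
    for z,r in((.06,.026),(.06,.030),(.06,.033),(.06,.036),(.057,.042),(.057,.050),(.057,.055)):
        th,p=profile(f,fish,np.array(d),z,r,r+.0015);m=(p<np.median(p)-60)&(th>-1.0)&(th<.4)
        i=np.flatnonzero(m);gs=np.split(i,np.flatnonzero(np.diff(i)>2)+1)
        print(n,r,[(round(th[g].mean(),3),round(len(g)*.01*r*1000,1)) for g in gs if len(g)>3])
for a in('s5','s8'):
    m=(load(a)['frame'][155:240,235:325].max(2)<50).astype(np.uint8)
    n,l,s,c=cv2.connectedComponentsWithStats(m);k=1+s[1:,4].argmax();print(a,s[k],c[k])
for a in('d5','d8'):
    m=(load(a)['frame'][215:305,265:385].max(2)<45).astype(np.uint8)
    n,l,s,c=cv2.connectedComponentsWithStats(m);k=1+s[1:,4].argmax();print(a,s[k],c[k])
E
```

```text
w8 0.026 [(np.float64(-0.357), 14.6)]
w8 0.03 [(np.float64(-0.362), 5.7)]
w8 0.033 [(np.float64(-0.372), 5.0)]
w8 0.036 [(np.float64(-0.387), 4.3)]
w8 0.042 [(np.float64(-0.377), 8.4)]
w8 0.05 [(np.float64(-0.382), 8.5)]
w8 0.055 [(np.float64(-0.642), 2.8), (np.float64(-0.382), 8.2), (np.float64(0.143), 2.2)]
s8 0.026 [(np.float64(-0.352), 7.0)]
s8 0.03 [(np.float64(-0.367), 7.8)]
s8 0.033 [(np.float64(-0.357), 8.6)]
s8 0.036 [(np.float64(-0.367), 7.2)]
s8 0.042 [(np.float64(-0.412), 9.7)]
s8 0.05 [(np.float64(-0.392), 8.5)]
s8 0.055 [(np.float64(-0.652), 3.9), (np.float64(-0.397), 8.8), (np.float64(-0.117), 2.2)]
d8 0.026 [(np.float64(-0.412), 8.1), (np.float64(0.303), 5.2)]
d8 0.03 [(np.float64(-0.412), 7.5), (np.float64(0.383), 1.2)]
d8 0.033 [(np.float64(-0.412), 7.6)]
d8 0.036 [(np.float64(-0.412), 7.6)]
d8 0.042 [(np.float64(-0.352), 10.5)]
d8 0.05 [(np.float64(-0.377), 9.0)]
d8 0.055 [(np.float64(-0.382), 8.2)]
s5 [  12   11   63   62 2158] [43.80583874 41.29842447]
s8 [  12   11   63   62 2185] [43.83524027 41.1798627 ]
d5 [  20    0   79   77 3687] [60.67209113 42.23623542]
d8 [   0    0   99   78 4880] [50.62520492 36.19610656]
```

```bash
python3 -c "
from station import ctrl
print(ctrl.sense()['time']);print(ctrl.finish_job())"
```

```text
22.85
the job is handed in; nothing more can be done
None
```

The 120 mm tray is in the pan and released, the zero mark is turned under the needle's tip, and I handed the job in at 22.85 s. No verdict was reported.

**What I did:** I gripped the tray across its width and lowered it until the pan had taken the load and the needle swung. I let go and backed away. Then I gripped the dial's bar, turned it about 1.01 rad clockwise, released it and retreated.

**Last checks:**
- **Needle and mark:** they agree within about 0.03 rad (1.5 mm) in all three cameras; the limit is 4 mm.
  - Wrist camera: −0.37 to −0.39 rad for the needle against −0.38 rad for the mark.
  - Scene camera: −0.36 rad against −0.40 rad.
  - Side camera: −0.41 rad against −0.38 rad.
- **Tray:** its outline in the scene camera did not change between release and the end. The picture taken after release showed it lying in the pan, inside the rims.
- **Robot:** clear of the scale, with the force reading near zero.

**Checks that failed or disagreed:**
- The last picture could not be viewed because the limit of 12 was reached, so the final check was by image measurement only.
- The side camera's before-and-after check on the tray did not settle anything: a larger dark area showed up, possibly the arm or its shadow.
- Automatic dial-centre fits failed in some frames, and I replaced them with centres measured in clearer views.
- I did not measure the bottle and the other two trays again at the end. Nothing was moved near them at low height.

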